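# Clamp the sign blank and hold the sprung hood just under its balance point

### The job

Get the plate-marking machine ready for me to set its pin: crank the clamp clockwise (seen from above) until its jaw is tight on the wooden sign blank. Then take the hood by its black bar, raise it past its balance point (into the red stretch of the arc scale, where the spring starts to carry it), bring it back and hold it still in the green stretch just below. Your program finishes while still holding the hood there; the clamp stays tight, the blank stays in place and the other things on the desk are left alone.

Things in the scene. Friction and masses are not known exactly. Their poses are not given: they have to be found in the camera images.
- marker_machine: plate-marking machine fixed to the desk: grey base 250 x 270 x 30 mm; origin under its middle, on the desk; x to its back (hinge side), y to its left, z up. Left (centre y +50): white housing with a flat hood, top 92 mm high when shut. Right (centre x -20, y -90): blue screw clamp, column behind, overarm 124 mm high, crank on top. The card cabinet to its right is 145 mm high
- scale_green (a point): middle of the green stretch (0.73 to 0.91 rad) of the thin arc scale that stands 15 mm left of the hood's edge, radius 125 mm about the hinge line, rising to 205 mm above the desk; white below the green and up to 0.96 rad, red above. The hood is in the green when its flat plate, seen from the side, points at it
- crank_axis (a point): point on the vertical screw axis of the clamp at the foot of the crank, 128 mm above the desk; does not move; its axes are parallel to the machine's. Use it as the centre of the crank's circle
- crank_knob (a point): middle of the grip length of the crank's black upright round knob: 17 mm diameter, 44 mm long, its top 16 mm above this point, crank arm 28 mm below it. It circles 40 mm from crank_axis at 168 mm above the desk and spins freely on its own pin, so a grip need not turn with the crank
- crank (a joint): crank angle in rad, growing clockwise seen from above (tightening); 1.27 mm of jaw travel a radian. At 0 the knob lies towards the machine's front (-x of the machine). The jaw meets the blank at 10.0; driven past about 10.15 it is tight, and it resists stiffly and ever harder from there (stop at 10.8). Let go, it springs back to about 10.2 and stays tight by friction. It takes about 3 N at the knob before that
- jaw (a joint): downward travel of the clamp's dark jaw plate (44 x 40 mm) in m, driven by the crank; 0 is fully up, about 0.0127 is on the blank
- blank: loose plain light wooden sign blank, 50 x 150 x 12 mm, long along its y; origin under its middle, 34 mm above the desk; it lies under the jaw and reaches left through a slot in the housing
- hood_hinge (a point): middle of the hood's hinge line, 80 mm above the desk at the back of the housing; the line runs along the machine's y; does not move
- hood_bar (a point): middle of the hood's black round bar handle: 12 mm diameter, parallel to the hinge line, 78 mm clear between its side arms, 220 mm from the hinge line, with 38 mm clear between it and the hood's front edge; 80 mm above the desk when the hood is shut (50 mm of free room under it). It can turn inside a grip
- hood (a joint): hood angle in rad: 0 shut (level), grows as it opens, stop at 1.45. Balance point at about 0.96: below it the hood drops shut by itself (about 3 N at the bar from shut, 1 N near 0.8), above it the spring carries it open

How it is judged (in metres and radians):
On the way, in this order (a step that is already met when the one before it is completed fails the run):
1. the clamp's jaw is cranked down tight on the blank, hood still shut (contact force between jaw and blank above 10 N and value of joint hood below 0.1 rad), for 0.2 s.
2. the hood is raised past its balance point, into the red (value of joint hood above 0.97 rad), for 0.2 s.
At the end, for the whole second after the job is handed in: the hood stands still (under 0.06 rad/s) in the green stretch, joint 0.72 to 0.92 rad, held by the robot's fingers (over 0.4 N) and by nothing else; the jaw presses the blank with over 10 N, and the blank lies flat within 12 mm of where it was (value of joint hood between 0.72 and 0.92 rad and velocity of joint hood between -0.06 and 0.06 rad/s and contact force between the fingers and hood above 0.4 N and contact force between blank and hood below 0.1 N and contact force between jaw and blank above 10 N and z of blank in the frame of marker_machine below 0.037 m and distance of blank from where it was at the start of the episode below 0.012 m); the arm keeps its last pose, push and grip.
It fails at once if the stapler, glue bottle, label roll, stamp, flask or tape is pushed more than 20 mm (distance of any of stapler, glue_bottle, label_roll, stamp, flask, tape_mask from where it was at the start of the episode above 0.02 m).
It also fails if it takes over 67 s, if anything falls off the work surface, if the arm or the gripper's body presses on something with over 40 N, if the wrist force passes 120 N, or if a joint passes its speed limit or range.

### The arm

A 6-joint arm with a two-finger parallel gripper is mounted at the origin on a cart in front of the work surface, level with it; the furniture and walls round the work are solid. World frame = base frame: x ahead of the robot, y to its left, z up, the work surface at z = 0. Lengths are in mm, angles in rad, forces in N, time in s.
With the tool pointing down it reaches from about 275 to 750 mm from the base axis. Payload 10.2 kg.
Tool frame: the origin (TCP) lies midway between the tips of the shut fingers; the grasp point (between the pads) lies 19 mm behind it; x points along the fingers, y is the direction in which the jaws open and shut, and the axes are right-handed (so a half turn about x gives the same grasp; the last joint's range is limited). The gripper opens to 85 mm and grips with 20 to 120 N. Pads are 22 mm wide; open, the fingers measure 114 mm over their backs; the gripper's body (76 mm by 85 mm) begins 54 mm behind the grasp point. The pads swing forward as they close: fully open they stand 13 mm farther back than shut.
Start: joints at [-1.514, 0.313, 1.498, -0, 1.331, -0.223], TCP at [144.973, -504.593, 231.294] pointing down, gripper open.
Joint ranges: [-2.94, 2.94], [-0.97, 2.17], [0.19, 2.56], [-1.23, 4.37], [0.02, 3.11], [-2.88, 2.88]. Speed limits (rad/s): [2.39, 2.39, 3.01, 3.14, 3.14, 3.14].

### API

Orientations are given as a unit quaternion [w, x, y, z].
In Python, from rig import sense, capture, get_calibration, finish_job gives the robot as it stands.
- The arm moves only by the tool jog_arm, never from a script. Its argument "increments" is a list of rows, each an object of numbers: "rx", "ry", "rz": the turn, a rotation vector about the tool's x, y, z in rad; "x", "y", "z": the shift along the tool's x, y, z in mm; "hand": the finger opening in mm, from 0 to 85.4. A call has 1 to 5 rows; each row shifts and turns the commanded pose from where the row before left it, along the tool's axes as they then stand; what a row does not reach is not made up. A row lasts 1/8 s, in which the tool goes at most 62.5 mm and 10.7 degrees, less where a joint would pass 70% of its speed; a pose out of reach is approached as far as the arm can. A call with a gripper value outside its range is refused whole. The fingers move at their own pace and stop on an object; "force" is the grip in N (left out, the last holds). Time passes only in rows, so rows that do not move let the fingers close. It gives the time, the measured TCP pose, the force and the opening at its end, in the units of the state.
- sense(): the state, without advancing time (a new reading comes with each control period).
- capture(name): name is "side" or "top" or "wrist"; returns the picture (384x512x3 uint8, red, green, blue); there is no depth.
- get_calibration(name): a dict with "camera_matrix" (3x3 intrinsics, pixels), "R" (3x3) and "t" (3): a world point X has camera coordinates R X + t; the wrist camera has in their place "T_tool_cam" (4x4, takes a point from camera to tool coordinates, whose origin is the TCP and whose axes are the tool frame's). Camera axes: x right, y down, z forward; pixel columns grow to the right and rows downward; lengths in mm; the calibration is good to about 2 mm. A picture is of the moment at which its call begins: read the wrist's pose just before it. get_calibration takes no time and is no camera call.
- finish_job(): hands the job in, once; it reports no verdict.
The state is a dict: "time_s": time; "joints": joint angles; "dq": joint speeds; "tau": joint torques, N m; "eef_pos": TCP position; "ee_rot": TCP orientation; "force": force on the tool from outside, world axes, zero at the start; "wrist_torque": the same for the moment, N m; "grip_width": opening from 0.0 (shut) to 1.0 (fully open).
Only numpy, scipy, OpenCV 4.12 (cv2) and the standard library are available. Lean on these libraries where they do the work, as an engineer would, in place of code of your own. Each camera call takes 0.05 s, during which the arm holds its last target.

## Working session

There is one attempt and no reset: what is moved stays moved. The work goes in short steps, Python scripts to look and compute and a tool call to move; the robot and the scene stay as the last step left them, time stands still between calls to the robot, and variables do not carry over. Pictures are saved under pics/ and viewed, and the job is handed in when it is done.

Besides the shell and the picture viewer there is one more tool, called after ">>>" as name(argument=value, ...), one argument or row to a line, values as JSON. jog_arm: Moves the arm, as the interface text tells. Its arguments: {"type":"object","properties":{"increments":{"type":"array","items":{"type":"object","properties":{"rx":{"type":"number"},"ry":{"type":"number"},"rz":{"type":"number"},"x":{"type":"number"},"y":{"type":"number"},"z":{"type":"number"},"hand":{"type":"number"}}}},"force":{"type":"number"}},"required":["increments"]}

```bash
ls; mkdir -p pics; python3 - <<'E'
from rig import *
import cv2,json
s=sense();print(s)
for n in("side","top","wrist"):
    cv2.imwrite(f"pics/{n}0.png",capture(n)[:,:,::-1])
    c=get_calibration(n);print(n,{k:(v.tolist() if hasattr(v,'tolist') else v) for k,v in c.items()})
E
```

```text
pics
{'time_s': 0.0, 'joints': array([-1.51437619e+00,  3.13450037e-01,  1.49846894e+00, -1.92177902e-05,
        1.33099607e+00, -2.23398791e-01]), 'dq': array([ 0.0010562 , -0.0002652 , -0.0015788 , -0.0023313 ,  0.00037117,
       -0.00071459]), 'tau': array([-2.80685606e-05, -4.12265289e+01, -2.59740472e+01, -1.53611377e-04,
        4.17015268e-03, -9.85819746e-07]), 'eef_pos': array([ 144.9640093 , -504.3093781 ,  230.72306726]), 'ee_rot': array([ 0.09814361,  0.70022941,  0.09907653, -0.70016458]), 'force': array([-0.03177791, -0.66524095, -0.31807404]), 'wrist_torque': array([-0.03570518, -0.01112787,  0.07857382]), 'grip_width': 0.997848960091843}
side {'camera_matrix': [[498.73020526665636, 0.0, 253.5768463065977], [0.0, 498.73020526665636, 188.62871175092945], [0.0, 0.0, 1.0]], 'R': [[0.9999156149617123, 0.009367757214222928, 0.009000448906310347], [0.011892101618725203, -0.3811910044978054, -0.9244198158894278], [-0.0052288502397412045, 0.9244488429408786, -0.38127024000102716]], 't': [-562.1290952592456, 248.80788805323257, 655.4084529433785]}
top {'camera_matrix': [[466.48798824230533, 0.0, 251.18296169570604], [0.0, 466.48798824230533, 188.62437672921138], [0.0, 0.0, 1.0]], 'R': [[-0.016911527130669905, -0.9997702087467284, 0.013173076809588265], [-0.9956476356010757, 0.01563120626484855, -0.09187736997048246], [0.09165034627373628, -0.01466952941400832, -0.9956831920519075]], 't': [362.97415658307443, 585.0857083578691, 931.2059647907204]}
wrist {'camera_matrix': [[331.022538833419, 0.0, 259.13330535024795], [0.0, 331.022538833419, 190.39060530093641], [0.0, 0.0, 1.0]], 'T_tool_cam': [[0.0013618101725488853, -0.3127341998342406, 0.9498397052803647, -143.19616224596666], [0.9999990297956077, 0.00014752974666304712, -0.0013851508277934724, -0.9357711129990287], [0.0002930544246891733, 0.9498406700541988, 0.3127340973256564, -80.87315697334932], [0.0, 0.0, 0.0, 1.0]]}
```

View pics/side0.png

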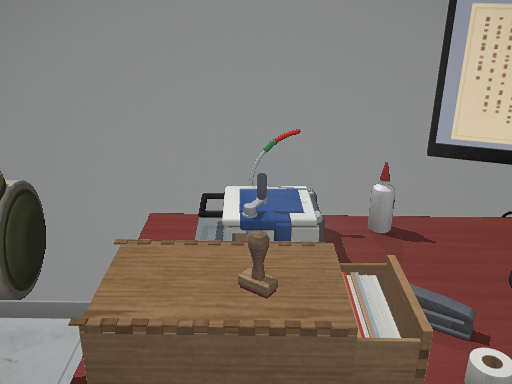

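View pics/top0.png

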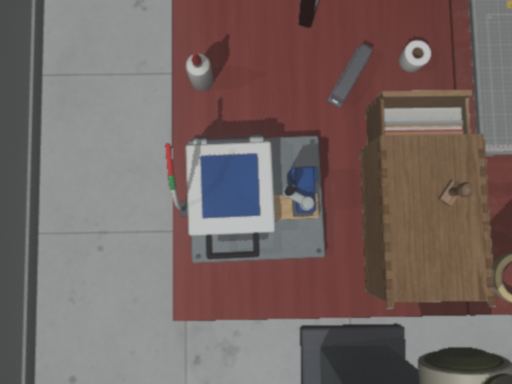

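View pics/wrist0.png

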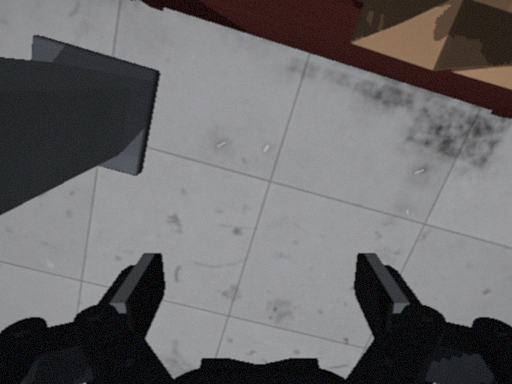

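```bash
cat > h.py <<'E'
import numpy as np, cv2
from rig import *
C={n:{k:np.array(v) for k,v in get_calibration(n).items()} for n in("side","top","wrist")}
from scipy.spatial.transform import Rotation as Ro
def quat(q): return Ro.from_quat([q[1],q[2],q[3],q[0]]).as_matrix()
def cam(n,s=None):
    c=C[n];K=c["camera_matrix"]
    if n!="wrist": R,t=c["R"],c["t"]
    else:
        T=np.eye(4);T[:3,:3]=quat(s["ee_rot"]);T[:3,3]=s["eef_pos"]
        M=np.linalg.inv(T@c["T_tool_cam"]);R,t=M[:3,:3],M[:3,3]
    return K,R,t
def proj(n,X,s=None):
    K,R,t=cam(n,s);p=K@(R@np.asarray(X,float)+t);return p[:2]/p[2]
def ray(n,uv,s=None):
    K,R,t=cam(n,s);d=R.T@np.linalg.solve(K,[uv[0],uv[1],1.]);return -R.T@t,d/np.linalg.norm(d)
def onz(n,uv,z,s=None):
    o,d=ray(n,uv,s);return o+d*(z-o[2])/d[2]
def tri(*rays):
    A=0;b=0
    for o,d in rays:
        P=np.eye(3)-np.outer(d,d);A=A+P;b=b+P@o
    X=np.linalg.solve(A,b);return X,[np.linalg.norm((np.eye(3)-np.outer(d,d))@(X-o)) for o,d in rays]
def snap(n,f,box=None,sc=1):
    s=sense();im=capture(n);bgr=im[:,:,::-1].copy()
    cv2.imwrite(f"pics/{f}_raw.png",bgr)
    if box: x0,y0,x1,y1=box;bgr=bgr[y0:y1,x0:x1]
    cv2.imwrite(f"pics/{f}.png",cv2.resize(bgr,None,fx=sc,fy=sc,interpolation=cv2.INTER_CUBIC))
    return s,im
E
python3 - <<'E'
from h import *
print(proj("top",[0,0,0]),proj("side",[0,0,0]))
im=cv2.imread("pics/top0.png")[120:280,160:340];cv2.imwrite("pics/t0z.png",cv2.resize(im,None,fx=4,fy=3.7,interpolation=cv2.INTER_CUBIC)) if 0 else cv2.imwrite("pics/t0z.png",cv2.resize(im,None,fx=3.75,fy=3.75,interpolation=cv2.INTER_CUBIC))
im=cv2.imread("pics/side0.png")[110:260,180:340];cv2.imwrite("pics/s0z.png",cv2.resize(im,None,fx=4,fy=4,interpolation=cv2.INTER_CUBIC))
# base corners at z=30 guess
for uv in [(321,137),(324,256),(193,261)]: print(uv,onz("top",uv,30))
E
```

```text
[433.01500583 481.72328864] [-174.17283835  377.95798958]
(321, 137) [695.06069717 207.68586309  30.        ]
(324, 256) [451.84489349 209.09547939  30.        ]
(193, 261) [446.54371203 472.58558273  30.        ]
```

View pics/t0z.png

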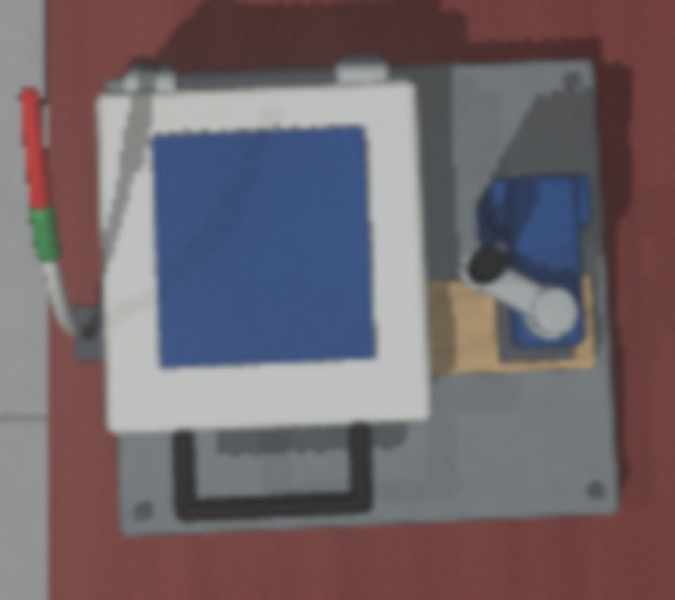

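View pics/s0z.png

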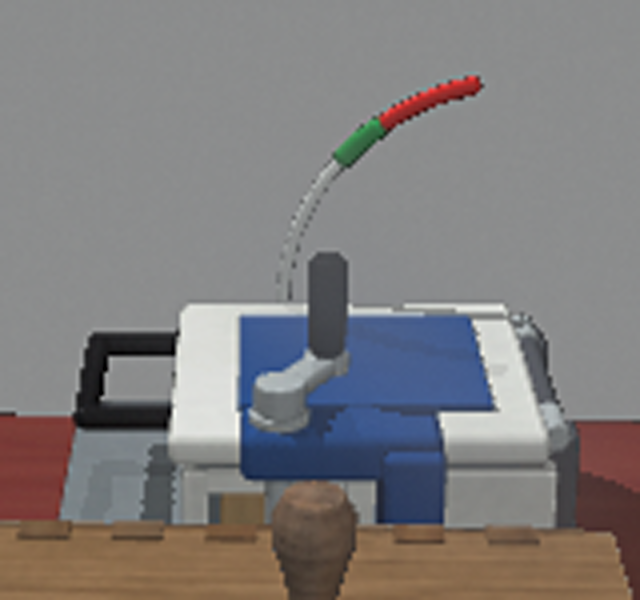

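```bash
python3 - <<'E'
from h import *
np.set_printoptions(precision=3,suppress=True)
s=sense();print(quat(s["ee_rot"]))
z=lambda a,b:(a/3.75+160,b/3.75+120)
w=lambda a,b:(a/4+180,b/4+110)
print("knobtop",onz("top",z(488,262),184))
for nm,a,b in[("knobtop",z(488,262),w(328,256)),("hubtop",z(552,308),w(279,378)),("bar",z(275,510),w(92,377)),("greenmid",z(46,235),w(360,143))]:
    print(nm,tri(ray("top",a),ray("side",b)))
print("bar80",onz("top",z(189,506),80),onz("top",z(361,502),80), onz("top",z(275,506),80))
# base corners
B=[onz("top",z(*p),30) for p in [(595,60),(618,512),(122,533)]];print(B)
b=B
print(np.linalg.norm(B[0]-B[1]),np.linalg.norm(B[2]-B[1]))
ex=(B[0]-B[1]);ey=B[2]-B[1];print("yaw",np.degrees(np.arctan2(ex[1],ex[0])),np.degrees(np.arctan2(-ey[0],ey[1])))
print("centre",(B[0]+B[2])/2)
H=[onz("top",z(*p),92) for p in [(100,96),(415,84),(429,416),(107,432)]];print("hood",np.array(H))
print("cabinet",onz("top",(365,137),145),onz("top",(385,300),145),onz("top",(485,137),145))
print("stamp",onz("top",(463,188),200))
E
```

```text
[[-0.     0.276 -0.961]
 [ 0.001 -0.961 -0.276]
 [-1.    -0.001 -0.   ]]
knobtop [573.076 289.286 184.   ]
knobtop (array([572.606, 289.302, 184.216]), [np.float64(0.44882319904170753), np.float64(0.44882319904194307)])
hubtop (array([553.139, 255.064, 142.439]), [np.float64(1.0358057968922199), np.float64(1.0358057968923526)])
bar (array([457.867, 390.349,  80.772]), [np.float64(0.22093202877050824), np.float64(0.22093202877049106)])
greenmid (array([590.164, 492.063, 170.74 ]), [np.float64(0.18550535007112817), np.float64(0.18550535007103364)])
bar80 [460.385 433.922  80.   ] [460.867 346.629  80.   ] [459.619 390.321  80.   ]
[array([697.221, 212.444,  30.   ]), array([450.752, 207.514,  30.   ]), array([444.311, 473.532,  30.   ])]
246.5181324890966 266.09551190079645
yaw 1.145775890744806 1.387111833746211
centre [570.766 342.988  30.   ]
hood [[669.448 476.612  92.   ]
 [673.347 315.419  92.   ]
 [503.779 311.881  92.   ]
 [498.513 473.826  92.   ]]
cabinet [670.621 147.131 145.   ] [379.61 123.32 145.  ] [667.506 -71.996 145.   ]
stamp [570.239  -0.176 200.   ]
```

>>> jog_arm(
  increments=[
    {"rx": -0.164,"x": -16},
    {"rx": -0.164,"x": -16},
    {"rx": -0.164,"x": -16},
    {"rx": -0.164,"x": -16},
    {"rx": -0.164,"x": -16},
  ],
)

```text
schema error: expected keys rx, ry, rz, x, y, z, hand
```

>>> jog_arm(
  increments=[
    {"rx": -0.164},
    {"rx": -0.164},
    {"rx": -0.164},
    {},
    {},
  ],
)

```text
schema error: expected keys rx, ry, rz, x, y, z, hand
```

>>> jog_arm(
  increments=[
    {"rx": -0.164,"ry": 0,"rz": 0,"x": -16,"y": 0,"z": 0,"hand": 85},
    {"rx": -0.164,"ry": 0,"rz": 0,"x": -16,"y": 0,"z": 0,"hand": 85},
    {"rx": -0.164,"ry": 0,"rz": 0,"x": -16,"y": 0,"z": 0,"hand": 85},
    {"rx": -0.164,"ry": 0,"rz": 0,"x": -16,"y": 0,"z": 0,"hand": 85},
    {"rx": -0.164,"ry": 0,"rz": 0,"x": -16,"y": 0,"z": 0,"hand": 85},
  ],
)

```text
time_s: 0.78
eef_pos: [145.0, -504.5, 311.6]
ee_rot: [0.371, 0.602, 0.371, -0.602]
force: [0.0, -0.4, -0.1]
grip_width: 0.992
```

>>> jog_arm(
  increments=[
    {"rx": -0.164,"ry": 0,"rz": 0,"x": 0,"y": 0,"z": 0,"hand": 85},
    {"rx": -0.164,"ry": 0,"rz": 0,"x": 0,"y": 0,"z": 0,"hand": 85},
    {"rx": -0.164,"ry": 0,"rz": 0,"x": 0,"y": 0,"z": 0,"hand": 85},
    {"rx": 0,"ry": 0,"rz": 0,"x": 0,"y": 0,"z": 0,"hand": 85},
  ],
)

```text
time_s: 1.27
eef_pos: [145.0, -504.5, 311.1]
ee_rot: [0.505, 0.495, 0.505, -0.495]
force: [-0.1, -0.4, -1.2]
grip_width: 0.994
```

>>> jog_arm(
  increments=[
    {"rx": 0,"ry": 0,"rz": 0,"x": 0,"y": 27,"z": -51,"hand": 85},
    {"rx": 0,"ry": 0,"rz": 0,"x": 0,"y": 27,"z": -51,"hand": 85},
    {"rx": 0,"ry": 0,"rz": 0,"x": 0,"y": 27,"z": -51,"hand": 85},
    {"rx": 0,"ry": 0,"rz": 0,"x": 0,"y": 27,"z": -51,"hand": 85},
    {"rx": 0,"ry": 0,"rz": 0,"x": 0,"y": 27,"z": -51,"hand": 85},
  ],
)

```text
time_s: 1.9
eef_pos: [275.0, -245.1, 311.3]
ee_rot: [0.504, 0.496, 0.504, -0.496]
force: [1.2, 0.7, 0.5]
grip_width: 0.996
```

>>> jog_arm(
  increments=[
    {"rx": 0,"ry": 0,"rz": 0,"x": 0,"y": 27,"z": -51,"hand": 85},
    {"rx": 0,"ry": 0,"rz": 0,"x": 0,"y": 27,"z": -51,"hand": 85},
    {"rx": 0,"ry": 0,"rz": 0,"x": 0,"y": 27,"z": -51,"hand": 85},
    {"rx": 0,"ry": 0,"rz": 0,"x": 0,"y": 27,"z": -51,"hand": 85},
    {"rx": 0,"ry": 0,"rz": 0,"x": 0,"y": 27,"z": -51,"hand": 85},
  ],
)

```text
time_s: 2.52
eef_pos: [404.7, 12.9, 311.4]
ee_rot: [0.504, 0.496, 0.504, -0.496]
force: [0.6, -0.4, 0.8]
grip_width: 0.993
```

>>> jog_arm(
  increments=[
    {"rx": 0,"ry": 0,"rz": 0,"x": 0,"y": 27,"z": -51,"hand": 85},
    {"rx": 0,"ry": 0,"rz": 0,"x": 0,"y": 27,"z": -51,"hand": 85},
    {"rx": 0,"ry": 0,"rz": 0,"x": 0,"y": 27,"z": -51,"hand": 85},
    {"rx": 0,"ry": 0,"rz": 0,"x": 0,"y": 27,"z": -51,"hand": 85},
    {"rx": 0,"ry": 0,"rz": 0,"x": 0,"y": 20,"z": -35,"hand": 85},
  ],
)

```text
time_s: 3.15
eef_pos: [527.6, 254.8, 310.8]
ee_rot: [0.504, 0.495, 0.505, -0.496]
force: [0.5, -1.4, 0.3]
grip_width: 0.993
```

>>> jog_arm(
  increments=[
    {"rx": 0,"ry": 0,"rz": 0,"x": 0,"y": 0,"z": 0,"hand": 85},
    {"rx": 0,"ry": 0,"rz": 0,"x": 0,"y": 0,"z": 0,"hand": 85},
  ],
)

```text
time_s: 3.4
eef_pos: [526.9, 252.1, 311.2]
ee_rot: [0.505, 0.495, 0.505, -0.495]
force: [-0.5, -0.4, 0.1]
grip_width: 0.996
```

```bash
python3 - <<'E'
from h import *
s,im=snap("wrist","w1",None,1.5);print(s["eef_pos"],s["joints"],quat(s["ee_rot"]))
E
```

```text
[526.94785353 252.13263785 311.18929276] [ 2.45957127e-01  4.09974429e-01  1.15664549e+00 -2.31628504e-04
  1.57543919e+00  2.27097247e-01] [[-3.96024347e-04  9.99822097e-01  1.88578064e-02]
 [-3.38231055e-04  1.88576729e-02 -9.99822121e-01]
 [-9.99999864e-01 -4.02332198e-04  3.30702785e-04]]
```

View pics/w1.png

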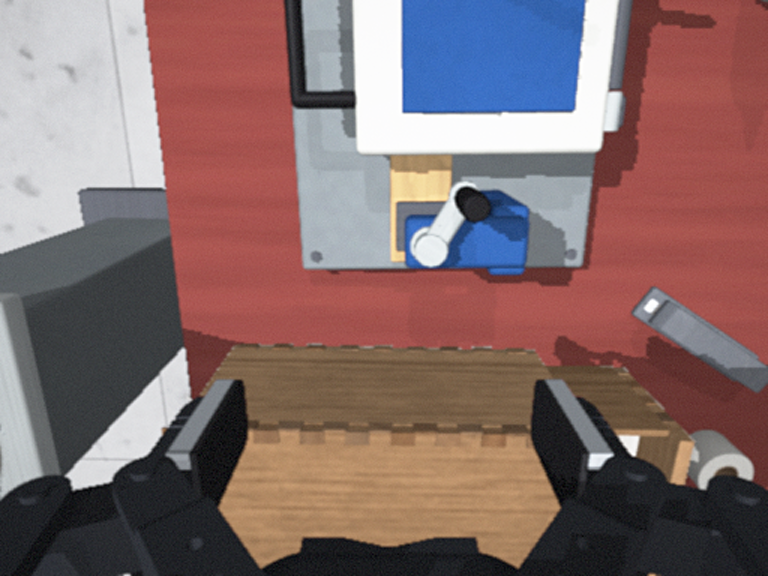

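```bash
python3 - <<'E'
from h import *
im=cv2.imread("pics/w1_raw.png")
c=im[95:190,240:370];cv2.imwrite("pics/w1z.png",cv2.resize(c,None,fx=6,fy=6,interpolation=cv2.INTER_CUBIC))
im=cv2.imread("pics/top0.png")
c=im[150:240,260:340];cv2.imwrite("pics/t0zz.png",cv2.resize(c,None,fx=6,fy=6,interpolation=cv2.INTER_CUBIC))
E
```

```text
(no output)
```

View pics/w1z.png

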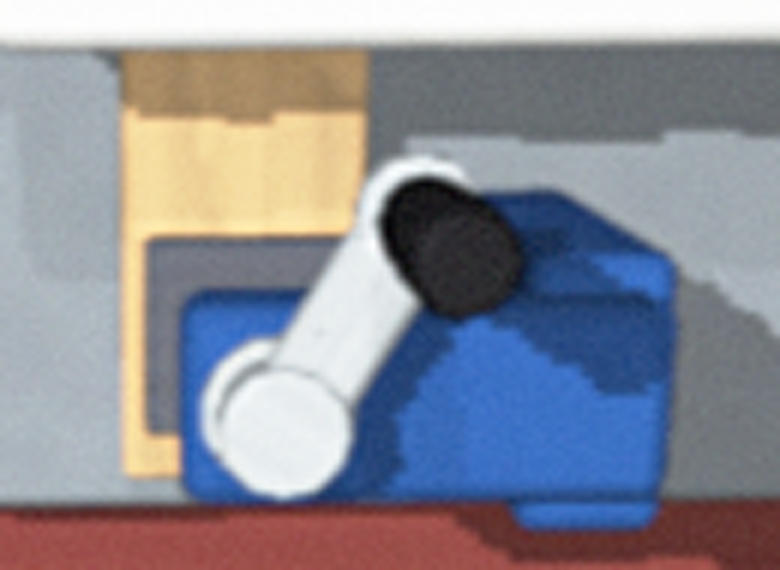

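View pics/t0zz.png

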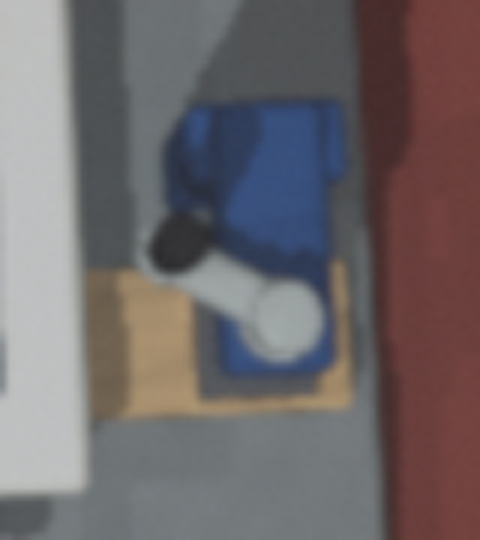

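```bash
python3 - <<'E'
from h import *
np.set_printoptions(precision=1,suppress=True)
q={'eef_pos':np.array([526.94785353,252.13263785,311.18929276]),'ee_rot':sense()["ee_rot"]}
for nm,a,b,zz in[("knob",(318,138.7),(290,190),184),("hub",(287.5,167.2),(307.7,203),142)]:
    print(nm,tri(ray("wrist",a,q),ray("top",b)),onz("wrist",a,zz,q),onz("top",b,zz))
print("bar right end",onz("wrist",(198,66.5),80,q))
E
```

```text
knob (array([572.4, 291.1, 193.5]), [np.float64(0.7670954433512636), np.float64(0.7670954433512496)]) [574.6 290.2 184. ] [572.9 289.5 184. ]
hub (array([554. , 253.8, 136.8]), [np.float64(1.0756881868664212), np.float64(1.075688186866349)]) [554.5 255.3 142. ] [552.6 254.2 142. ]
bar right end [460.3 347.9  80. ]
```

>>> jog_arm(
  increments=[
    {"rx": 0,"ry": 0,"rz": 0,"x": 0,"y": 23.6,"z": -18.3,"hand": 50},
    {"rx": 0,"ry": 0,"rz": 0,"x": 20,"y": 23.5,"z": -18.3,"hand": 50},
    {"rx": 0,"ry": 0,"rz": 0,"x": 40,"y": 0,"z": 0,"hand": 50},
    {"rx": 0,"ry": 0,"rz": 0,"x": 40,"y": 0,"z": 0,"hand": 50},
    {"rx": 0,"ry": 0,"rz": 0,"x": 0,"y": 0,"z": 0,"hand": 50},
  ],
)

```text
time_s: 4.08
eef_pos: [572.4, 288.9, 209.3]
ee_rot: [0.504, 0.494, 0.506, -0.497]
force: [0.3, 0.0, 0.2]
grip_width: 0.586
```

```bash
python3 - <<'E'
from h import *
s,im=snap("wrist","w2",None,1.5);print(s["eef_pos"],s["grip_width"])
E
```

```text
[572.4350025  288.90908082 209.32402175] 0.5862385821497461
```

View pics/w2.png

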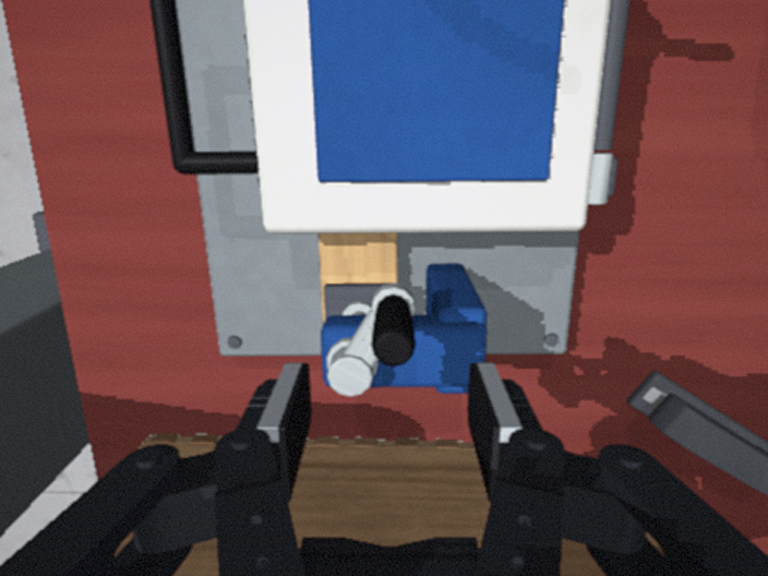

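```bash
python3 - <<'E'
from h import *
np.set_printoptions(precision=1,suppress=True)
s=sense()
print(onz("wrist",(263,231),184,s),onz("wrist",(232.5,250.5),142,s))
print(tri(ray("wrist",(263,231),s),ray("side",(262,174))))
E
```

```text
[576.  290.3 184. ] [555.2 254.9 142. ]
(array([574.1, 290.3, 183.8]), [np.float64(1.894854504076173), np.float64(1.8948545040762435)])
```

>>> jog_arm(
  force=40,
  increments=[
    {"rx": 0,"ry": 0,"rz": 0,"x": 29,"y": 1,"z": -1,"hand": 50},
    {"rx": 0,"ry": 0,"rz": 0,"x": 29,"y": 0,"z": 0,"hand": 50},
    {"rx": 0,"ry": 0,"rz": 0,"x": 0,"y": 0,"z": 0,"hand": 10},
    {"rx": 0,"ry": 0,"rz": 0,"x": 0,"y": 0,"z": 0,"hand": 10},
    {"rx": 0,"ry": 0,"rz": 0,"x": 0,"y": 0,"z": 0,"hand": 10},
  ],
)

```text
time_s: 4.75
eef_pos: [575.3, 291.2, 156.1]
ee_rot: [0.506, 0.496, 0.504, -0.494]
force: [-2.3, -0.5, 7.4]
grip_width: 0.184
```

>>> jog_arm(
  increments=[
    {"rx": 0,"ry": 0,"rz": 0,"x": 0,"y": 0,"z": 0,"hand": 10},
    {"rx": 0,"ry": 0,"rz": 0,"x": 0,"y": 0,"z": 0,"hand": 10},
    {"rx": 0,"ry": 0,"rz": 0,"x": 0,"y": 0,"z": 0,"hand": 10},
  ],
)

```text
time_s: 5.12
eef_pos: [575.3, 291.3, 156.0]
ee_rot: [0.506, 0.496, 0.504, -0.494]
force: [-2.1, -1.9, 7.7]
grip_width: 0.182
```

```bash
python3 - <<'E'
from h import *
s,im=snap("wrist","w3",None,1.5);print(s["eef_pos"],s["grip_width"],s["force"])
s,im=snap("side","s3",(180,110,340,260),4)
E
```

```text
[575.25993909 291.26260998 156.04331467] 0.18156890045335922 [-2.1270589  -1.91128992  7.72920635]
```

View pics/w3.png

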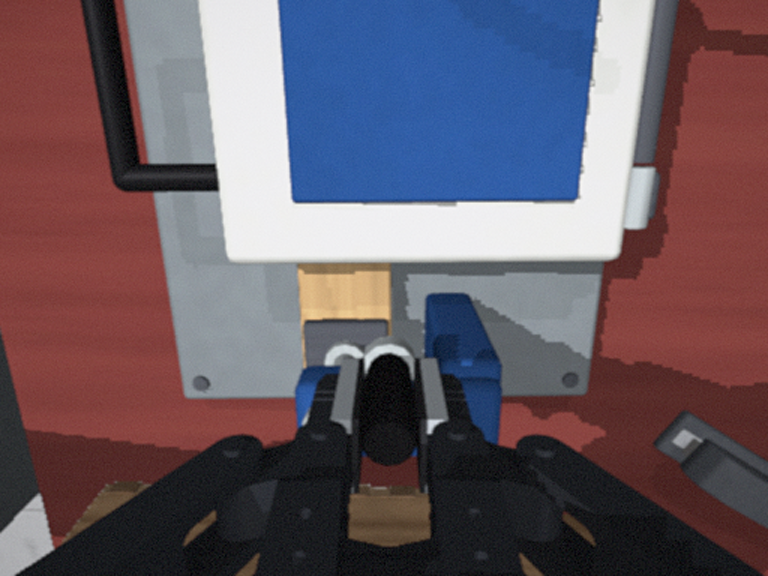

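View pics/s3.png

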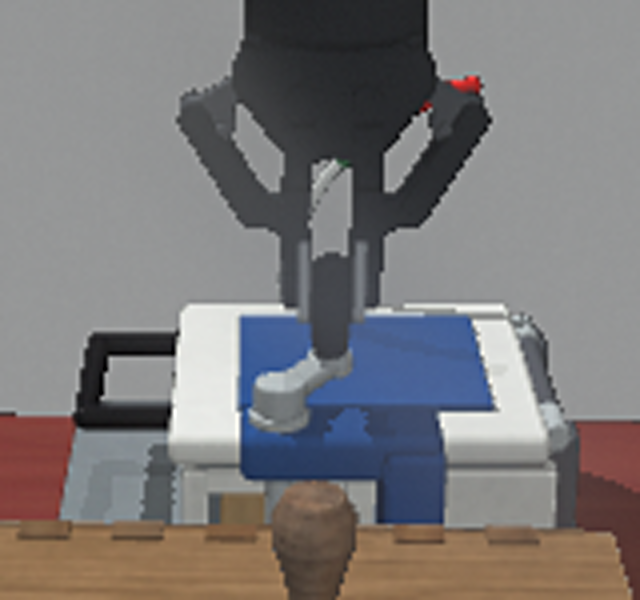

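```bash
cat > circ.py <<'E'
from h import *
def rows(psi0,step,n,r=40,yaw=1.1):
    a=np.radians(yaw);R=[]
    for i in range(n):
        p0=psi0-i*step;p1=p0-step
        d=r*np.array([np.cos(p1)-np.cos(p0),np.sin(p1)-np.sin(p0)])
        R.append((round(d@[np.cos(a),np.sin(a)],1),round(d@[np.sin(a),-np.cos(a)],1)))
    return R
E
python3 - <<'E'
from circ import *
R=rows(np.radians(59.6),np.pi/10,25)
for i in range(0,25,5):print(i,np.degrees(np.radians(59.6)-i*np.pi/10),R[i:i+5])
E
```

```text
0 59.60000000000001 [(np.float64(9.5), np.float64(8.1)), (np.float64(6.5), np.float64(10.7)), (np.float64(2.9), np.float64(12.2)), (np.float64(-1.0), np.float64(12.5)), (np.float64(-4.8), np.float64(11.6))]
5 -30.39999999999999 [(np.float64(-8.1), np.float64(9.5)), (np.float64(-10.7), np.float64(6.5)), (np.float64(-12.2), np.float64(2.9)), (np.float64(-12.5), np.float64(-1.0)), (np.float64(-11.6), np.float64(-4.8))]
10 -120.39999999999999 [(np.float64(-9.5), np.float64(-8.1)), (np.float64(-6.5), np.float64(-10.7)), (np.float64(-2.9), np.float64(-12.2)), (np.float64(1.0), np.float64(-12.5)), (np.float64(4.8), np.float64(-11.6))]
15 -210.39999999999998 [(np.float64(8.1), np.float64(-9.5)), (np.float64(10.7), np.float64(-6.5)), (np.float64(12.2), np.float64(-2.9)), (np.float64(12.5), np.float64(1.0)), (np.float64(11.6), np.float64(4.8))]
20 -300.4 [(np.float64(9.5), np.float64(8.1)), (np.float64(6.5), np.float64(10.7)), (np.float64(2.9), np.float64(12.2)), (np.float64(-1.0), np.float64(12.5)), (np.float64(-4.8), np.float64(11.6))]
```

>>> jog_arm(
  increments=[
    {"rx": 0,"ry": 0,"rz": 0,"x": -1,"y": 9.5,"z": 8.1,"hand": 10},
    {"rx": 0,"ry": 0,"rz": 0,"x": -1,"y": 6.5,"z": 10.7,"hand": 10},
    {"rx": 0,"ry": 0,"rz": 0,"x": -1,"y": 2.9,"z": 12.2,"hand": 10},
    {"rx": 0,"ry": 0,"rz": 0,"x": -1,"y": -1.0,"z": 12.5,"hand": 10},
    {"rx": 0,"ry": 0,"rz": 0,"x": 0,"y": -4.8,"z": 11.6,"hand": 10},
  ],
)

```text
time_s: 5.85
eef_pos: [588.2, 235.9, 156.3]
ee_rot: [0.504, 0.495, 0.506, -0.495]
force: [-6.4, 8.4, -4.9]
grip_width: 0.181
```

```bash
cat > st.py <<'E'
from h import *
np.set_printoptions(precision=1,suppress=True)
s=sense();d=s["eef_pos"][:2]-[554.3,255.5]
print(s["time_s"],s["eef_pos"],s["force"],"r",np.hypot(*d),"psi",np.degrees(np.arctan2(d[1],d[0])),s["grip_width"],s["wrist_torque"])
E
python3 st.py
```

```text
5.85 [588.2 235.9 156.3] [-6.4  8.4 -4.9] r 39.108502763342585 psi -30.01806684769517 0.1809557631923618 [1.3 0.8 0. ]
```

>>> jog_arm(
  increments=[
    {"rx": 0,"ry": 0,"rz": 0,"x": 0,"y": -8.1,"z": 9.5,"hand": 10},
    {"rx": 0,"ry": 0,"rz": 0,"x": 0,"y": -10.7,"z": 6.5,"hand": 10},
    {"rx": 0,"ry": 0,"rz": 0,"x": 0,"y": -12.2,"z": 2.9,"hand": 10},
  ],
)

```text
time_s: 6.22
eef_pos: [557.9, 217.0, 156.3]
ee_rot: [0.505, 0.495, 0.506, -0.494]
force: [3.6, 12.3, -8.6]
grip_width: 0.182
```

```bash
python3 st.py
```

```text
6.225 [557.9 217.  156.3] [ 3.6 12.3 -8.6] r 38.6644533741811 psi -84.69215811274351 0.18209415385789887 [ 2.1 -0.5 -0. ]
```

>>> jog_arm(
  increments=[
    {"rx": 0,"ry": 0,"rz": 0,"x": 1,"y": -12.5,"z": -2.5,"hand": 10},
    {"rx": 0,"ry": 0,"rz": 0,"x": 1,"y": -11.6,"z": -6.3,"hand": 10},
    {"rx": 0,"ry": 0,"rz": 0,"x": 0,"y": -9.5,"z": -8.1,"hand": 10},
    {"rx": 0,"ry": 0,"rz": 0,"x": 0,"y": -6.5,"z": -10.7,"hand": 10},
    {"rx": 0,"ry": 0,"rz": 0,"x": 0,"y": -2.9,"z": -12.2,"hand": 10},
  ],
)

```text
time_s: 6.85
eef_pos: [514.0, 254.5, 156.2]
ee_rot: [0.506, 0.494, 0.504, -0.495]
force: [-0.0, -4.3, 2.9]
grip_width: 0.181
```

```bash
python3 st.py
```

```text
6.85 [514.  254.5 156.2] [-0.  -4.3  2.9] r 40.27718484894959 psi -178.6062350030122 0.1805707797333568 [-0.7 -0.1 -0. ]
```

>>> jog_arm(
  increments=[
    {"rx": 0,"ry": 0,"rz": 0,"x": 0,"y": 1.0,"z": -12.5,"hand": 10},
    {"rx": 0,"ry": 0,"rz": 0,"x": 0,"y": 4.8,"z": -11.6,"hand": 10},
    {"rx": 0,"ry": 0,"rz": 0,"x": 0,"y": 8.1,"z": -9.5,"hand": 10},
    {"rx": 0,"ry": 0,"rz": 0,"x": 0,"y": 10.7,"z": -6.5,"hand": 10},
    {"rx": 0,"ry": 0,"rz": 0,"x": 0,"y": 12.2,"z": -2.9,"hand": 10},
  ],
)

```text
time_s: 7.48
eef_pos: [551.5, 297.8, 155.9]
ee_rot: [0.506, 0.494, 0.504, -0.496]
force: [-2.9, -15.7, 6.7]
grip_width: 0.184
```

```bash
python3 st.py
```

```text
7.475 [551.5 297.8 155.9] [ -2.9 -15.7   6.7] r 42.37899186266358 psi 93.81886288548785 0.18360433391118838 [-2.7  0.4  0. ]
```

>>> jog_arm(
  increments=[
    {"rx": 0,"ry": 0,"rz": 0,"x": 0,"y": 12.5,"z": 1,"hand": 10},
    {"rx": 0,"ry": 0,"rz": 0,"x": 0,"y": 11.6,"z": 4.8,"hand": 10},
    {"rx": 0,"ry": 0,"rz": 0,"x": 0,"y": 9.5,"z": 8.1,"hand": 10},
  ],
)

```text
time_s: 7.85
eef_pos: [583.6, 285.0, 155.9]
ee_rot: [0.505, 0.493, 0.505, -0.496]
force: [-14.8, -8.2, 11.8]
grip_width: 0.182
```

```bash
python3 st.py
```

```text
7.85 [583.6 285.  155.9] [-14.8  -8.2  11.8] r 41.583582146169974 psi 45.14238601795756 0.18202718910935328 [-1.5  2.5 -0. ]
```

>>> jog_arm(
  increments=[
    {"rx": 0,"ry": 0,"rz": 0,"x": -1,"y": 5.0,"z": 11.7,"hand": 10},
    {"rx": 0,"ry": 0,"rz": 0,"x": -1,"y": 1.4,"z": 13.2,"hand": 10},
    {"rx": 0,"ry": 0,"rz": 0,"x": 0,"y": -1,"z": 12.5,"hand": 10},
  ],
)

```text
time_s: 8.22
eef_pos: [592.7, 248.6, 156.5]
ee_rot: [0.506, 0.497, 0.504, -0.493]
force: [10.6, 1.4, -7.6]
grip_width: 0.18
```

```bash
python3 st.py; python3 - <<'E'
import numpy as np
P=np.array([(588.2,235.9),(557.9,217),(514,254.5),(551.5,297.8),(583.6,285),(575.3,291.3)])
from scipy.optimize import least_squares
print(least_squares(lambda c:np.hypot(*(P-c[:2]).T)-40,[554,256]).x)
E
```

```text
8.225 [592.7 248.6 156.5] [10.6  1.4 -7.6] r 39.01962997269251 psi -10.166053663968057 0.1798925428586908 [ 0.3 -1.5  0. ]
[554.2456866  257.37801001]
```

>>> jog_arm(
  increments=[
    {"rx": 0,"ry": 0,"rz": 0,"x": 1,"y": 0.5,"z": 6,"hand": 10},
    {"rx": 0,"ry": 0,"rz": 0,"x": 1,"y": -2.3,"z": 5.6,"hand": 10},
    {"rx": 0,"ry": 0,"rz": 0,"x": 0,"y": 0,"z": 0,"hand": 10},
  ],
)

```text
time_s: 8.6
eef_pos: [588.8, 237.3, 156.1]
ee_rot: [0.505, 0.495, 0.505, -0.494]
force: [-1.6, 1.4, 5.2]
grip_width: 0.186
```

```bash
sed -i 's/554.3,255.5/554.2,257.4/' st.py; python3 st.py
```

```text
8.6 [588.8 237.3 156.1] [-1.6  1.4  5.2] r 39.990916169727704 psi -30.091142674834497 0.18622948451239107 [ 0.1  0.4 -0. ]
```

>>> jog_arm(
  increments=[
    {"rx": 0,"ry": 0,"rz": 0,"x": 0,"y": -3.6,"z": 5.1,"hand": 10},
    {"rx": 0,"ry": 0,"rz": 0,"x": 0,"y": -4.4,"z": 4.5,"hand": 10},
    {"rx": 0,"ry": 0,"rz": 0,"x": 0,"y": 0,"z": 0,"hand": 10},
  ],
)

```text
time_s: 8.98
eef_pos: [581.2, 227.7, 156.1]
ee_rot: [0.506, 0.495, 0.505, -0.494]
force: [0.6, 3.6, 5.2]
grip_width: 0.181
```

```bash
python3 st.py
```

```text
8.975 [581.2 227.7 156.1] [0.6 3.6 5.2] r 40.10973898489489 psi -47.725683110304715 0.1807648568883134 [ 0.6 -0.1 -0. ]
```

>>> jog_arm(
  increments=[
    {"rx": 0,"ry": 0,"rz": 0,"x": 0,"y": -4.9,"z": 3.9,"hand": 10},
    {"rx": 0,"ry": 0,"rz": 0,"x": 0,"y": -5.5,"z": 3.0,"hand": 10},
    {"rx": 0,"ry": 0,"rz": 0,"x": 0,"y": 0,"z": 0,"hand": 10},
  ],
)

```text
time_s: 9.35
eef_pos: [571.5, 221.0, 156.1]
ee_rot: [0.506, 0.496, 0.505, -0.493]
force: [4.2, 5.7, 4.9]
grip_width: 0.184
```

```bash
python3 st.py
```

```text
9.35 [571.5 221.  156.1] [4.2 5.7 4.9] r 40.262900785488426 psi -64.59096894701457 0.1844709080285763 [ 1.  -0.7 -0. ]
```

```bash
python3 - <<'E'
from h import *
s,im=snap("wrist","w4",(100,150,420,384),2.4)
s,im=snap("side","s4",(180,110,340,260),4)
E
```

```text
(no output)
```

View pics/w4.png

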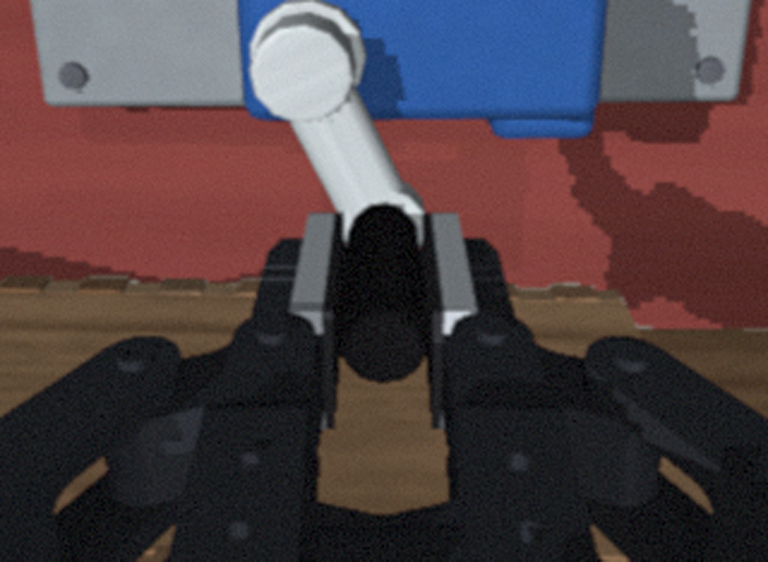

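View pics/s4.png

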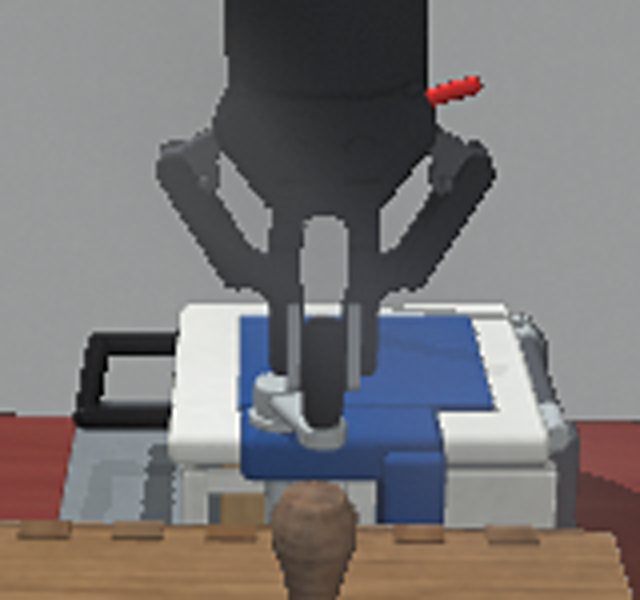

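>>> jog_arm(
  increments=[
    {"rx": 0,"ry": 0,"rz": 0,"x": 0,"y": -4,"z": 1.6,"hand": 10},
    {"rx": 0,"ry": 0,"rz": 0,"x": 0,"y": 0,"z": 0,"hand": 10},
    {"rx": 0,"ry": 0,"rz": 0,"x": 0,"y": 0,"z": 0,"hand": 10},
  ],
)

```text
time_s: 9.82
eef_pos: [568.0, 219.6, 156.1]
ee_rot: [0.506, 0.496, 0.505, -0.493]
force: [6.9, 7.4, 3.7]
grip_width: 0.186
```

```bash
python3 st.py
```

```text
9.825 [568.  219.6 156.1] [6.9 7.4 3.7] r 40.290347290162934 psi -69.9212868534357 0.18570913376773637 [ 1.1 -1.1 -0. ]
```

>>> jog_arm(
  increments=[
    {"rx": 0,"ry": 0,"rz": 0,"x": 0,"y": 4,"z": -1.5,"hand": 10},
    {"rx": 0,"ry": 0,"rz": 0,"x": 0,"y": 3,"z": -1.5,"hand": 10},
    {"rx": 0,"ry": 0,"rz": 0,"x": 0,"y": 4,"z": -2,"hand": 80},
    {"rx": 0,"ry": 0,"rz": 0,"x": 0,"y": 0,"z": 0,"hand": 80},
    {"rx": 0,"ry": 0,"rz": 0,"x": 0,"y": 0,"z": 0,"hand": 80},
  ],
)

```text
time_s: 10.45
eef_pos: [577.3, 223.7, 154.8]
ee_rot: [0.505, 0.494, 0.505, -0.495]
force: [-0.1, -0.1, -0.1]
grip_width: 0.813
```

```bash
python3 st.py; python3 - <<'E'
from h import *
s,im=snap("wrist","w5",(100,150,420,384),2.4)
E
```

```text
10.45 [577.3 223.7 154.8] [-0.1 -0.1 -0.1] r 40.803424873178926 psi -55.57322743247773 0.8134962848569671 [ 0.1 -0.   0. ]
```

View pics/w5.png

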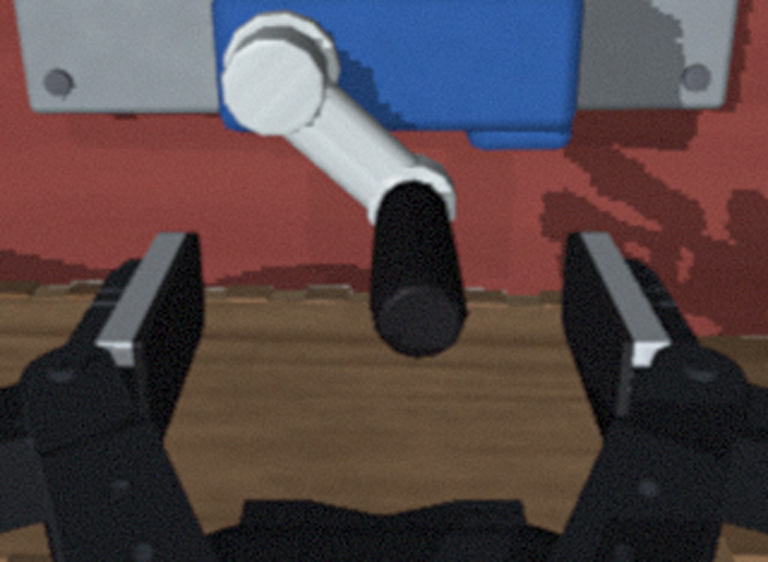

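>>> jog_arm(
  increments=[
    {"rx": 0,"ry": 0,"rz": 0,"x": -50,"y": 0,"z": 0,"hand": 80},
    {"rx": 0,"ry": 0,"rz": 0,"x": -50,"y": 0,"z": 0,"hand": 80},
    {"rx": 0,"ry": 0,"rz": 0,"x": 0,"y": -29,"z": -42,"hand": 60},
    {"rx": 0,"ry": 0,"rz": 0,"x": 0,"y": -29,"z": -42,"hand": 60},
    {"rx": 0,"ry": 0,"rz": 0,"x": 0,"y": -29,"z": -42,"hand": 60},
  ],
)

```text
time_s: 11.12
eef_pos: [486.8, 349.1, 255.3]
ee_rot: [0.505, 0.495, 0.505, -0.495]
force: [0.7, -0.5, 0.4]
grip_width: 0.702
```

>>> jog_arm(
  increments=[
    {"rx": 0,"ry": 0,"rz": 0,"x": 0,"y": -27,"z": -42,"hand": 50},
    {"rx": 0,"ry": 0,"rz": 0,"x": 30,"y": 0,"z": 0,"hand": 40},
    {"rx": 0,"ry": 0,"rz": 0,"x": 0,"y": 0,"z": 0,"hand": 40},
    {"rx": 0,"ry": 0,"rz": 0,"x": 0,"y": 0,"z": 0,"hand": 40},
  ],
)

```text
time_s: 11.62
eef_pos: [460.7, 389.3, 226.3]
ee_rot: [0.505, 0.495, 0.505, -0.495]
force: [0.3, -0.7, -0.2]
grip_width: 0.468
```

```bash
python3 st.py; python3 - <<'E'
from h import *
s,im=snap("wrist","w6",None,1.5);print(s["eef_pos"],quat(s["ee_rot"]))
s,im=snap("top","t6",(160,120,340,280),3.75)
s,im=snap("side","s6",(180,110,340,260),4)
E
```

```text
11.625 [460.7 389.3 226.3] [ 0.3 -0.7 -0.2] r 161.70274173964316 psi 125.34672070055518 0.46849401623825254 [ 0.  -0.  -0.1]
[460.6512552  389.29544735 226.30324606] [[ 9.42691501e-04  9.99795700e-01  2.01908320e-02]
 [ 4.18351135e-04  2.01904449e-02 -9.99796065e-01]
 [-9.99999468e-01  9.50946111e-04 -3.99232305e-04]]
```

View pics/w6.png

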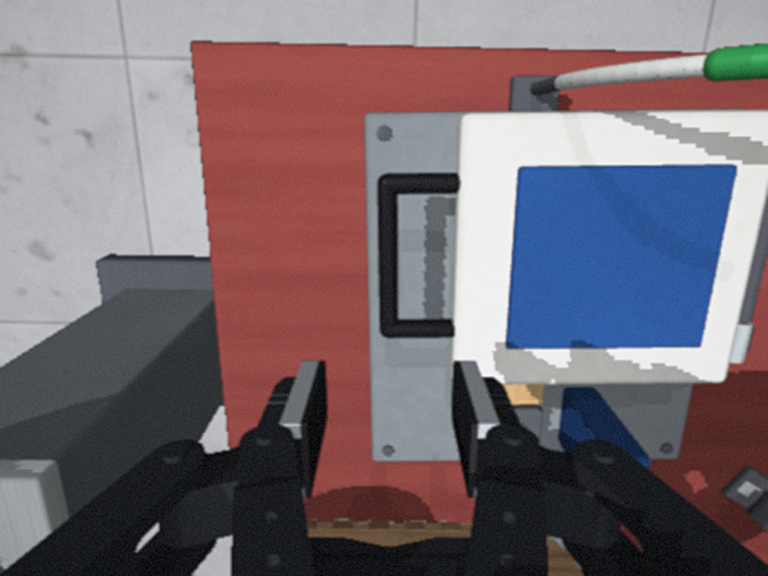

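View pics/s6.png

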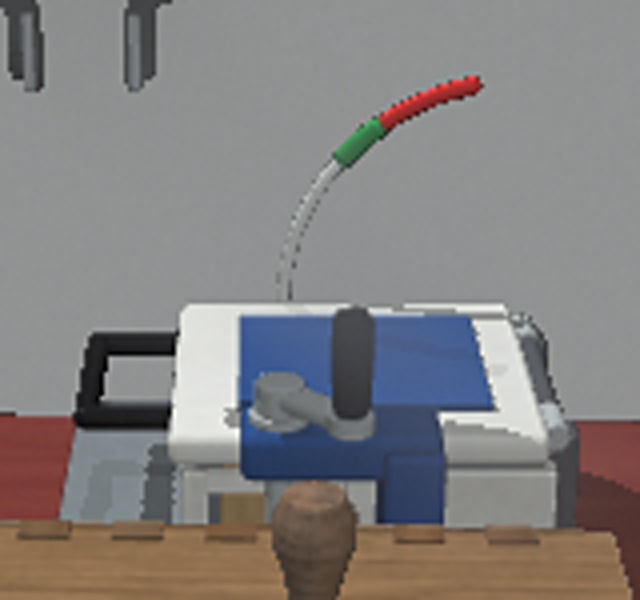

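```bash
python3 - <<'E'
from h import *
np.set_printoptions(precision=1,suppress=True)
s=sense()
w=(259.3,170.7)
print(onz("wrist",w,80,s),onz("top",(233.3,255),80))
print(onz("wrist",(388/1.5,183/1.5),80,s),onz("wrist",(390/1.5,328/1.5),80,s),"hood edge",onz("wrist",(457/1.5,250/1.5),92,s))
print(tri(ray("wrist",w,s),ray("side",(203,204.2)),ray("top",(233.3,255))))
print(tri(ray("wrist",w,s),ray("side",(203,204.2))))
# hood back/hinge barrel & green
print("green",tri(ray("side",(180+360/4,110+143/4)),ray("top",(160+46/3.75,120+235/3.75))))
im=cv2.imread("pics/side0.png").astype(int);top=cv2.imread("pics/top0.png").astype(int)
for n,I in(("side",im),("top",top)):
    g=(I[:,:,1]>I[:,:,2]*1.5)&(I[:,:,1]>I[:,:,0]*1.3)&(I[:,:,1]>60)
    ys,xs=np.nonzero(g);print(n,len(xs),xs.mean(),ys.mean(),xs.min(),xs.max(),ys.min(),ys.max())
E
```

```text
[461.1 394.7  80. ] [459.5 390.4  80. ]
[459.7 438.   80. ] [462.7 347.8  80. ] hood edge [500.1 402.2  92. ]
(array([459.5, 392.4,  79.4]), [np.float64(2.599075074522536), np.float64(1.7207106293681638), np.float64(2.0124354734646133)])
(array([459.4, 394.3,  79.2]), [np.float64(1.7369329569657546), np.float64(1.7369329569657659)])
green (array([590.2, 492.1, 170.7]), [np.float64(0.18550535007103364), np.float64(0.18550535007112817)])
side 69 269.42028985507244 145.05797101449275 264 275 140 150
top 52 171.48076923076923 182.30769230769232 169 174 177 188
```

>>> jog_arm(
  increments=[
    {"rx": 0,"ry": 0,"rz": 0,"x": 40,"y": 0,"z": -2,"hand": 28},
    {"rx": 0,"ry": 0,"rz": 0,"x": 40,"y": 0,"z": 0,"hand": 28},
    {"rx": 0,"ry": 0,"rz": 0,"x": 20,"y": 0,"z": 0,"hand": 28},
    {"rx": 0,"ry": 0,"rz": 0,"x": 0,"y": 0,"z": 0,"hand": 28},
    {"rx": 0,"ry": 0,"rz": 0,"x": 0,"y": 0,"z": 0,"hand": 28},
  ],
)

```text
time_s: 12.4
eef_pos: [460.7, 391.9, 126.8]
ee_rot: [0.505, 0.496, 0.505, -0.494]
force: [0.7, -0.1, -1.3]
grip_width: 0.326
```

```bash
python3 st.py; python3 - <<'E'
from h import *
s,im=snap("wrist","w7",None,1.5);print(s["eef_pos"])
E
```

```text
12.4 [460.7 391.9 126.8] [ 0.7 -0.1 -1.3] r 163.76016354778918 psi 124.81032581611062 0.3264818106383715 [-0. -0. -0.]
[460.71561994 391.85468326 126.79359308]
```

View pics/w7.png

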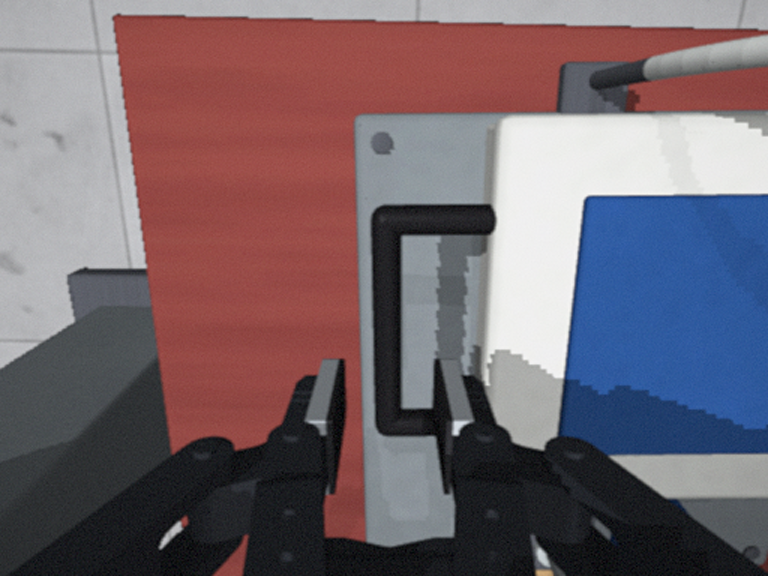

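>>> jog_arm(
  force=40,
  increments=[
    {"rx": 0,"ry": 0,"rz": 0,"x": 32,"y": 0,"z": 0,"hand": 28},
    {"rx": 0,"ry": 0,"rz": 0,"x": 32,"y": 0,"z": 0,"hand": 28},
    {"rx": 0,"ry": 0,"rz": 0,"x": 0,"y": 0,"z": 0,"hand": 28},
  ],
)

```text
time_s: 12.82
eef_pos: [459.4, 391.2, 60.5]
ee_rot: [0.505, 0.494, 0.505, -0.496]
force: [-0.4, 0.9, 0.1]
grip_width: 0.325
```

```bash
python3 st.py; python3 - <<'E'
from h import *
s,im=snap("wrist","w8",None,1.5)
s,im=snap("side","s8",(120,110,320,260),4)
E
```

```text
12.825 [459.4 391.2  60.5] [-0.4  0.9  0.1] r 163.98088370893436 psi 125.30501664250657 0.32458619816981943 [ 0. -0. -0.]
```

View pics/w8.png

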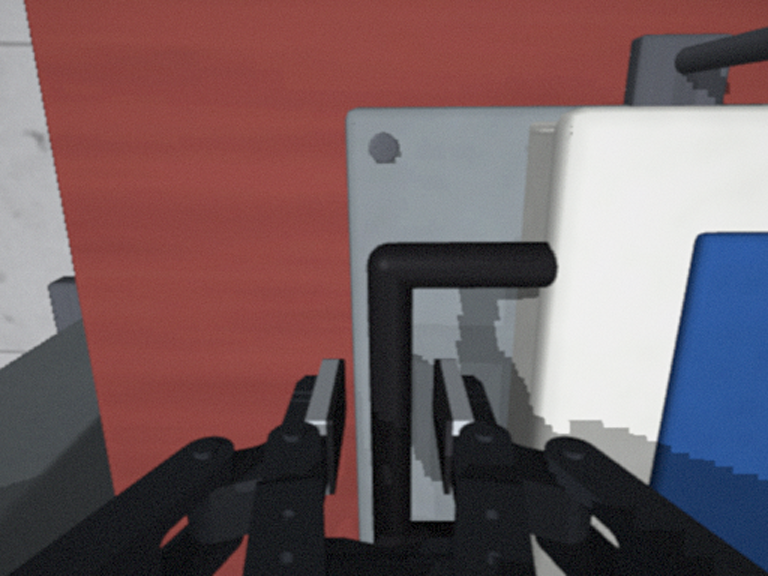

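View pics/s8.png

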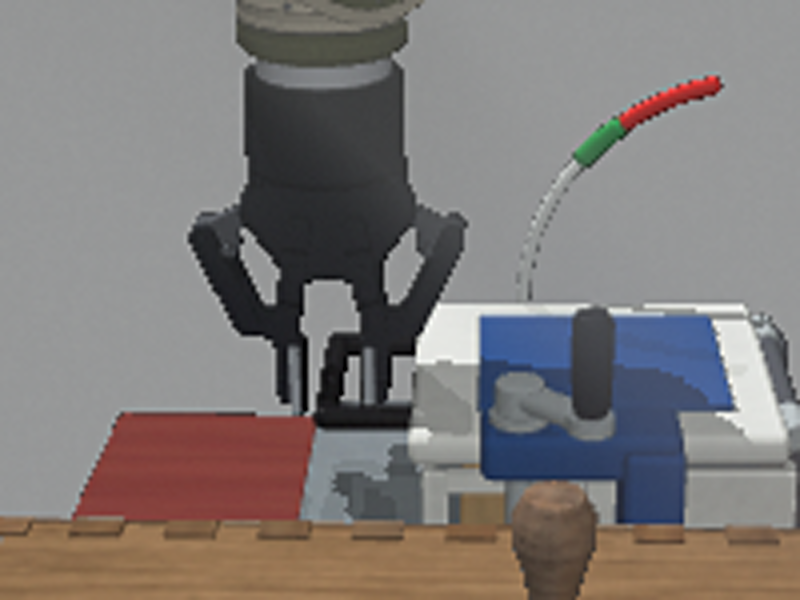

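>>> jog_arm(
  force=40,
  increments=[
    {"rx": 0,"ry": 0,"rz": 0,"x": 0,"y": 0,"z": 0,"hand": 5},
    {"rx": 0,"ry": 0,"rz": 0,"x": 0,"y": 0,"z": 0,"hand": 5},
    {"rx": 0,"ry": 0,"rz": 0,"x": 0,"y": 0,"z": 0,"hand": 5},
    {"rx": 0,"ry": 0,"rz": 0,"x": 0,"y": 0,"z": 0,"hand": 5},
  ],
)

```text
time_s: 13.42
eef_pos: [460.0, 392.1, 63.1]
ee_rot: [0.505, 0.495, 0.505, -0.494]
force: [-4.3, -0.2, 5.9]
grip_width: 0.125
```

```bash
python3 st.py
```

```text
13.425 [460.  392.1  63.1] [-4.3 -0.2  5.9] r 164.33673609584255 psi 124.96692991603317 0.12498640988499835 [-0.1  0.6  0. ]
```

>>> jog_arm(
  increments=[
    {"rx": 0,"ry": 0,"rz": 0,"x": -11,"y": 0.3,"z": 0,"hand": 5},
    {"rx": 0,"ry": 0,"rz": 0,"x": -11,"y": 0.8,"z": 0,"hand": 5},
    {"rx": 0,"ry": 0,"rz": 0,"x": -21.7,"y": 3.3,"z": 0,"hand": 5},
    {"rx": 0,"ry": 0,"rz": 0,"x": -21.3,"y": 5.4,"z": 0,"hand": 5},
    {"rx": 0,"ry": 0,"rz": 0,"x": 0,"y": 0,"z": 0,"hand": 5},
  ],
)

```text
time_s: 14.05
eef_pos: [469.3, 392.3, 128.6]
ee_rot: [0.505, 0.495, 0.506, -0.494]
force: [-5.5, 4.0, -1.4]
grip_width: 0.126
```

```bash
cat > hd.py <<'E'
from h import *
np.set_printoptions(precision=2,suppress=True)
s=sense();R=quat(s["ee_rot"]);g=s["eef_pos"]-17*R[:,0]
print(s["time_s"],s["eef_pos"],"F",s["force"],"g",g,"xtool",R[:,0],"w",s["grip_width"],"a",np.arctan2(g[2]-80,680-g[0]),"r",np.hypot(g[2]-80,680-g[0]))
E
python3 hd.py;python3 - <<'E'
from h import *
s,im=snap("wrist","w9",None,1.5)
s,im=snap("side","s9",(120,90,320,260),4)
E
```

```text
14.05 [469.34 392.32 128.63] F [-5.54  4.03 -1.39] g [469.34 392.3  145.63] xtool [-0.  0. -1.] w 0.12581318976342068 a 0.3020011981136821 r 220.6441183665111
```

View pics/s9.png

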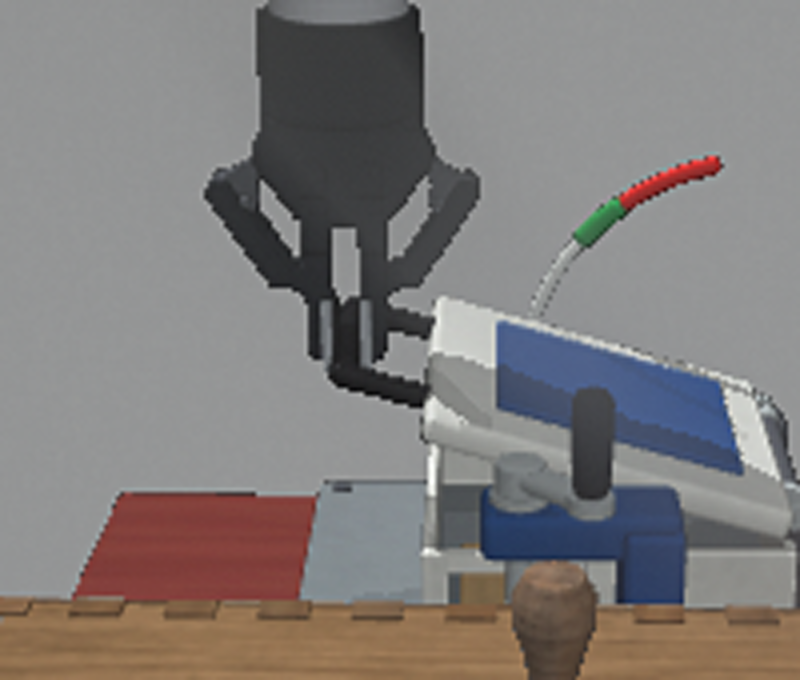

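>>> jog_arm(
  increments=[
    {"rx": 0,"ry": 0,"rz": 0,"x": -20.7,"y": 7,"z": 0,"hand": 5},
    {"rx": 0,"ry": 0,"rz": 0,"x": -19.8,"y": 9,"z": 0,"hand": 5},
    {"rx": 0,"ry": 0,"rz": 0,"x": -18.7,"y": 11,"z": 0,"hand": 5},
    {"rx": 0,"ry": 0,"rz": 0,"x": 0,"y": 0,"z": 0,"hand": 5},
  ],
)

```text
time_s: 14.65
eef_pos: [496.6, 393.1, 188.3]
ee_rot: [0.505, 0.495, 0.506, -0.494]
force: [-8.2, 3.4, 2.1]
grip_width: 0.118
```

```bash
python3 hd.py
```

```text
14.65 [496.64 393.08 188.26] F [-8.22  3.36  2.08] g [496.63 393.04 205.26] xtool [ 0.  0. -1.] w 0.11824916871770051 a 0.5993050492611663 r 222.06889959932184
```

>>> jog_arm(
  increments=[
    {"rx": 0,"ry": 0,"rz": 0,"x": -17.5,"y": 12,"z": 0,"hand": 5},
    {"rx": 0,"ry": 0,"rz": 0,"x": -16,"y": 14,"z": 0,"hand": 5},
    {"rx": 0,"ry": 0,"rz": 0,"x": -14.5,"y": 16.5,"z": 0,"hand": 5},
    {"rx": 0,"ry": 0,"rz": 0,"x": 0,"y": 0,"z": 0,"hand": 5},
  ],
)

```text
time_s: 15.15
eef_pos: [539.2, 394.3, 237.3]
ee_rot: [0.505, 0.496, 0.506, -0.493]
force: [-9.8, 3.2, 9.6]
grip_width: 0.12
```

```bash
python3 hd.py;python3 - <<'E'
from h import *
s,im=snap("side","s10",(120,50,320,200),4)
E
```

```text
15.15 [539.25 394.32 237.34] F [-9.77  3.24  9.59] g [539.21 394.26 254.34] xtool [ 0.  0. -1.] w 0.12041226026091761 a 0.8914696661067916 r 224.0946793044273
```

View pics/s10.png

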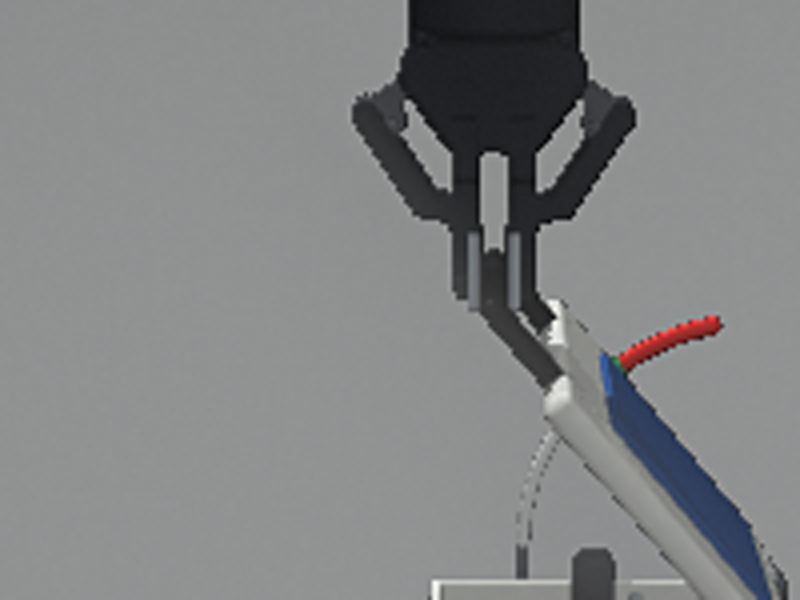

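```bash
python3 - <<'E'
import numpy as np
P=np.array([(460,80.1),(469.34,145.6),(496.6,205.3),(539.2,254.3)])
from scipy.optimize import least_squares
r=least_squares(lambda c:np.hypot(*(P-c[:2]).T)-220,[680,80]);c=r.x;print(c,r.fun)
print(np.arctan2(P[:,1]-c[1],c[0]-P[:,0]))
r=least_squares(lambda c:np.hypot(*(P-c[:2]).T)-c[2],[680,80,220]);print(r.x,r.fun)
E
```

```text
[680.38839304  85.0306511 ] [ 0.44354177 -0.43208287 -0.3573591   0.42294528]
[-0.02236882  0.27948119  0.57945539  0.87560287]
[689.33168338  80.9683259  229.32216703] [ 0.01116022 -0.03284314  0.03316201 -0.0114791 ]
```

```bash
python3 - <<'E'
from h import *
def ony(uv,y):
    o,d=ray("side",uv);return o+d*(y-o[1])/d[1]
z=lambda a,b:(120+a/4,50+b/4)
for A,B in [((550,412),(695,592)),((572,385),(755,592))]:
    a=ony(z(*A),312);b=ony(z(*B),312);print(a,b,np.arctan2(a[2]-b[2],b[0]-a[0]))
im=cv2.imread("pics/s10_raw.png");cv2.imwrite("pics/s10z.png",cv2.resize(im[120:240,220:350],None,fx=5,fy=5,interpolation=cv2.INTER_CUBIC))
E
```

```text
[564.08548259 312.         214.15307159] [629.83901772 312.         130.49068896] 0.9046881218118062
[573.36227127 312.         226.41813551] [656.59966119 312.         130.84050373] 0.8543001337687948
```

View pics/s10z.png

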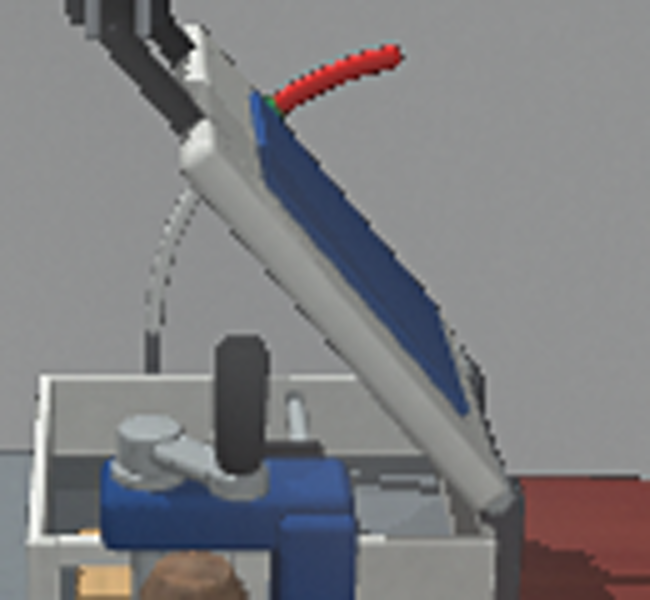

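```bash
cat > ang.py <<'E'
from h import *
def ony(uv,y):
    o,d=ray("side",uv);return o+d*(y-o[1])/d[1]
def ang(A,B,y=312):
    a=ony(A,y);b=ony(B,y);return a.round(1),b.round(1),round(float(np.arctan2(a[2]-b[2],b[0]-a[0])),3)
E
python3 - <<'E'
from ang import *
z=lambda a,b:(220+a/5,120+b/5)
print(ang(z(195,172),z(475,520)),ang(z(213,130),z(510,490)))
E
```

```text
(array([566.7, 312. , 211.6]), array([670.6, 312. ,  79.3]), 0.905) (array([572.7, 312. , 226.9]), array([682.6, 312. ,  91.6]), 0.888)
```

>>> jog_arm(
  increments=[
    {"rx": 0,"ry": 0,"rz": 0,"x": -11.8,"y": 15.5,"z": 0,"hand": 5},
    {"rx": 0,"ry": 0,"rz": 0,"x": -11.3,"y": 18.5,"z": 0,"hand": 5},
    {"rx": 0,"ry": 0,"rz": 0,"x": 0,"y": 0,"z": 0,"hand": 5},
    {"rx": 0,"ry": 0,"rz": 0,"x": 0,"y": 0,"z": 0,"hand": 5},
    {"rx": 0,"ry": 0,"rz": 0,"x": 0,"y": 0,"z": 0,"hand": 5},
  ],
)

```text
time_s: 15.82
eef_pos: [573.0, 395.2, 260.0]
ee_rot: [0.506, 0.496, 0.506, -0.492]
force: [-3.6, 5.0, 7.3]
grip_width: 0.122
```

```bash
python3 hd.py;python3 - <<'E'
from h import *
s,im=snap("side","s11",(220,90,350,240),4)
E
```

```text
15.825 [573.   395.23 260.01] F [-3.56  5.02  7.34] g [572.94 395.17 277.01] xtool [ 0.  0. -1.] w 0.12161939090860524 a 1.0729899555784206 r 224.21952552608448
```

View pics/s11.png

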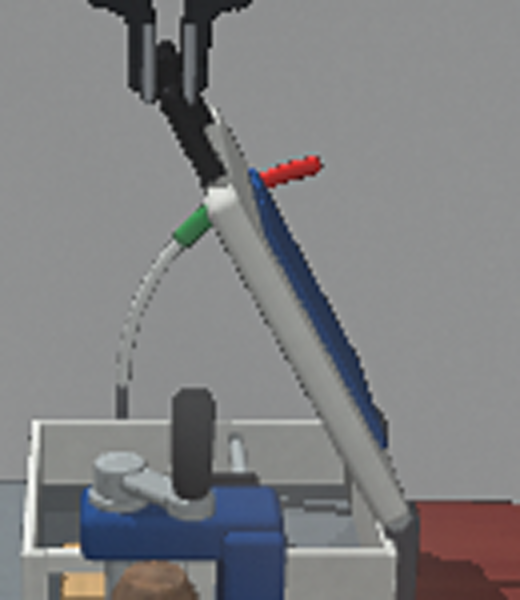

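```bash
python3 - <<'E'
from ang import *
z=lambda a,b:(220+a/4,90+b/4)
print(ang(z(213,225),z(378,522)),ang(z(232,188),z(408,515)))
E
```

```text
(array([590.9, 312. , 226.6]), array([669.3, 312. ,  86.4]), 1.061) (array([598.6, 312. , 243.2]), array([682.7, 312. ,  90.1]), 1.068)
```

>>> jog_arm(
  increments=[
    {"rx": 0,"ry": 0,"rz": 0,"x": 6.9,"y": -11.6,"z": 0,"hand": 5},
    {"rx": 0,"ry": 0,"rz": 0,"x": 7.5,"y": -11.1,"z": 0,"hand": 5},
    {"rx": 0,"ry": 0,"rz": 0,"x": 8.4,"y": -10.8,"z": 0,"hand": 5},
    {"rx": 0,"ry": 0,"rz": 0,"x": 8.8,"y": -10.1,"z": 0,"hand": 5},
    {"rx": 0,"ry": 0,"rz": 0,"x": 0,"y": 0,"z": 0,"hand": 5},
  ],
)

```text
time_s: 16.5
eef_pos: [528.7, 393.8, 226.8]
ee_rot: [0.505, 0.495, 0.506, -0.494]
force: [-4.0, 3.9, 3.0]
grip_width: 0.119
```

>>> jog_arm(
  increments=[
    {"rx": 0,"ry": 0,"rz": 0,"x": 0,"y": 0,"z": 0,"hand": 5},
    {"rx": 0,"ry": 0,"rz": 0,"x": 0,"y": 0,"z": 0,"hand": 5},
    {"rx": 0,"ry": 0,"rz": 0,"x": 0,"y": 0,"z": 0,"hand": 5},
    {"rx": 0,"ry": 0,"rz": 0,"x": 0,"y": 0,"z": 0,"hand": 5},
  ],
)

```text
time_s: 17.0
eef_pos: [529.3, 393.8, 227.3]
ee_rot: [0.505, 0.495, 0.506, -0.494]
force: [-5.7, 3.1, 3.9]
grip_width: 0.118
```

```bash
python3 hd.py;python3 - <<'E'
from h import *
s,im=snap("side","s12",(220,90,350,240),4)
s,im=snap("top","t12",(160,120,340,280),3.75)
s,im=snap("wrist","w12",None,1.5)
E
python3 hd.py
```

```text
17.0 [529.3  393.8  227.32] F [-5.69  3.06  3.88] g [529.27 393.76 244.32] xtool [ 0.  0. -1.] w 0.1184664599410899 a 0.8285119888672808 r 222.9766428981392
17.15 [529.27 393.83 227.28] F [-5.21  3.56  3.4 ] g [529.25 393.79 244.28] xtool [ 0.  0. -1.] w 0.11965699679735882 a 0.8283187656247099 r 222.96941829503209
```

View pics/s12.png

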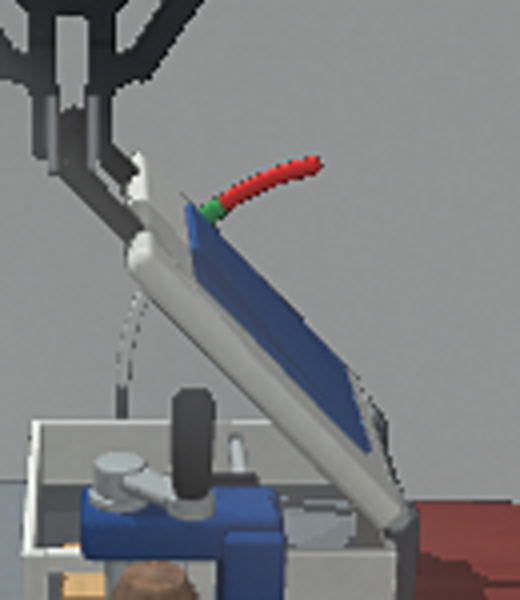

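View pics/t12.png

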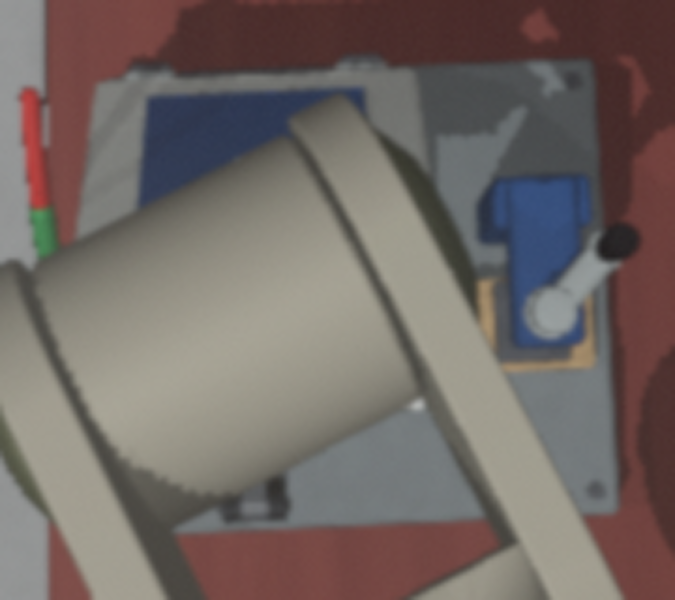

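View pics/w12.png

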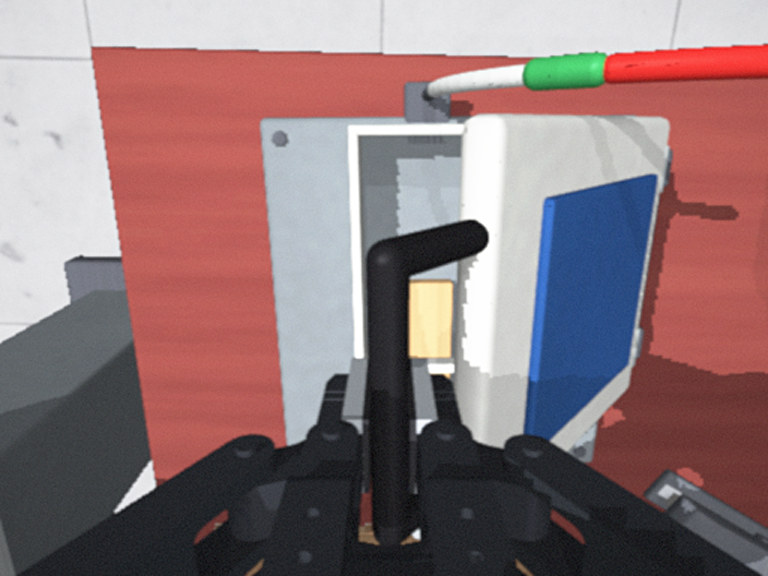

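```bash
python3 - <<'E'
from ang import *
z=lambda a,b:(220+a/4,90+b/4)
print(ang(z(137,283),z(383,532)),ang(z(150,245),z(408,512)))
o=np.linspace(0,0,1)
# blank right edge now vs start (top view)
zt=lambda a,b:(a/3.75+160,b/3.75+120)
print(onz("top",zt(596,366),46),"start",onz("top",zt(596,366),46))
E
```

```text
(array([558.6, 312. , 200. ]), array([671.9, 312. ,  81.3]), 0.808) (array([564. , 312. , 217.3]), array([682.6, 312. ,  91.6]), 0.815)
[528.78564386 219.52541013  46.        ] start [528.78564386 219.52541013  46.        ]
```

```bash
python3 -c "
from rig import *
print(finish_job())"
```

```text
the job is handed in; nothing more can be done
None
```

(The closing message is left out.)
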